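# Lay out the new heel rubbers on the shoes

### The job

The four shoes are upside down on their lasts with the worn heels stripped off. Lay each new black heel rubber on the bare heel of its own shape and size, flat, centred and square with the heel, the straight edge of the D-shaped ones towards the toe, ready for nailing. Leave the open tin of nails standing where it is.

Things in the scene. Friction and masses are not known exactly. Their poses are not given: they have to be found in the camera images.
- lift_large (a point): Large new heel rubber: loose black D-shaped pad, 64 mm long (x), 60 mm wide (y), 11 mm thick. Straight edge at +x, round end (a half circle) at -x, sides parallel to x for the 34 mm next to the straight edge. Point at its centre, half-way up (32 mm from the straight edge); lying flat on the bench at the start, z up.
- lift_small (a point): Small new heel rubber: loose black D-shaped pad, 46 mm long (x), 42 mm wide (y), 9 mm thick. Straight edge at +x, round end (a half circle) at -x, sides parallel to x for the 25 mm next to the straight edge. Point at its centre, half-way up (23 mm from the straight edge); lying flat on the bench, z up.
- lift_oblong (a point): Oblong new heel rubber: loose black rectangular pad, 28 mm (x) by 44 mm (y), 8 mm thick. Point at its centre, half-way up; lying flat on the bench, z up. Either way round will do.
- lift_round (a point): Round new heel rubber: loose black disc, 34 mm across, 8 mm thick. Point at its centre, half-way up; lying flat on the bench, z up. It may be turned any way.
- heel_large (a point): Heel of the man's shoe (dark brown, 285 by 98 mm), fixed upside down, toe away from the robot (+x to the toe, z up). Its bare heel looks up: a level pale tan D, 64 mm long (x), 60 mm wide (y), 100 mm above the bench. This point is the middle of the D's STRAIGHT edge (toe side) on that face; the heel's centre lies 32 mm behind it (-x), the round end at the shoe's back. No shoe stands higher than its heel.
- heel_small (a point): Heel of the small laced shoe (tan brown, 240 by 82 mm), fixed upside down, toe away from the robot (+x to the toe, z up). Its bare heel looks up: a level pale tan D, 46 mm long (x), 42 mm wide (y), 100 mm above the bench. This point is the middle of the D's STRAIGHT edge (toe side) on that face; the heel's centre lies 23 mm behind it (-x), the round end at the shoe's back. No shoe stands higher than its heel.
- heel_oblong (a point): Heel of a woman's block-heeled shoe (red, 236 mm long, 78 mm wide), fixed upside down on a low iron last, toe away from the robot (point's +x points to the toe, z up). Its bare heel looks up: a level, pale tan rectangle, 28 mm (x) by 44 mm (y), 114 mm above the bench. Point at the centre of that top face.
- heel_round (a point): Heel of a woman's round-heeled shoe (black, 232 mm long, 76 mm wide), fixed upside down on a low iron last, toe away from the robot (point's +x points to the toe, z up). Its bare heel looks up: a level, pale tan disc, 34 mm across, 120 mm above the bench. Point at the centre of that top face; the highest of the four heels.
- nail_tin (a point): Open round aluminium tin of heel nails, loose, 60 mm across, 32 mm high, standing in the row with the heel rubbers. Point on its axis, half-way up. To be left standing where it is. (A roll of tan tape, 80 mm across and 25 mm high, lies in the same row.)
Not all that is in view belongs to the job. Leave any pink or red look-alike of the part that bears lift_oblong alone. Leave any white look-alike of the part that bears lift_large alone.

How it is judged (in metres and radians):
At the end, for the whole second after the job is handed in: Every rubber lies at rest, flat on the heel of its own shape: centred within 9 mm, underside on the heel within 3 mm, tilt under 0.12 rad, square within 0.25 rad (not the round one), D straight edges to the toe. The nail tin stands upright, within 30 mm of its start (x of heel_large in the frame of lift_large between 0.023 and 0.041 m and x of lift_large in the frame of heel_large between -0.041 and -0.023 m and y of lift_large in the frame of heel_large between -0.009 and 0.009 m and angle between the x axis of lift_large and the x axis of heel_large, either way round below 0.25 rad and z of lift_large in the frame of heel_large between 0.0025 and 0.0085 m and angle between each of lift_large, lift_small, lift_oblong, lift_round's own z axis and vertical below 0.12 rad and linear speed of each of rubber_large, rubber_small, rubber_oblong, rubber_round below 0.01 m/s and x of heel_small in the frame of lift_small between 0.014 and 0.032 m and x of lift_small in the frame of heel_small between -0.032 and -0.014 m and y of lift_small in the frame of heel_small between -0.009 and 0.009 m and angle between the x axis of lift_small and the x axis of heel_small, either way round below 0.25 rad and z of lift_small in the frame of heel_small between 0.0015 and 0.0075 m and horizontal distance between lift_oblong and heel_oblong below 0.009 m and angle between the x axis of lift_oblong and the x axis of heel_oblong, either way round below 0.25 rad and z of lift_oblong in the frame of heel_oblong between 0.001 and 0.007 m and horizontal distance between lift_round and heel_round below 0.009 m and z of lift_round in the frame of heel_round between 0.001 and 0.007 m and angle between nail_tin's own z axis and vertical below 0.2 rad and distance of nail_tin from where it was at the start of the episode below 0.03 m); the robot touches nothing.
It fails at once if the tin of nails is knocked over or pushed more than 30 mm from its place (distance of nail_tin from where it was at the start of the episode above 0.03 m or angle between nail_tin's own z axis and vertical above 0.5 rad).
It also fails if it takes over 93 s, if anything falls off the work surface, if the arm or the gripper's body presses on something with over 40 N, if the wrist force passes 120 N, or if a joint passes its speed limit or range.

### The arm

A 6-joint arm with a two-finger parallel gripper is mounted at the origin on the work surface. World frame = base frame: x ahead of the robot, y to its left, z up, the work surface at z = 0. Lengths are in mm, angles in degrees, forces in N, time in s.
With the tool pointing down it reaches from about 300 to 850 mm from the base axis. Payload 4.2 kg.
Tool frame: the origin (TCP) lies on the front face of the gripper's body, between the roots of the fingers; the fingertips stand 78 mm ahead of it and the grasp point (between the pads) lies 60 mm ahead of it; x points along the fingers, y is the direction in which the jaws open and shut, and the axes are right-handed (so a half turn about x gives the same grasp; the last joint's range is limited). The gripper opens to 91 mm and grips with 3 to 60 N. Pads are 32 mm wide; open, the fingers measure 118 mm over their backs; the gripper's body (76 mm by 178 mm) begins 60 mm behind the grasp point.
Start: joints at [-74.599, 18.312, 89.639, -0, 72.044, -1.146], TCP at [163.762, -551.196, 292.276] pointing down, gripper open.
Joint ranges: [-177.97, 177.97], [-48.28, 115.42], [12.27, 149.76], [-77.06, 257.06], [2.81, 150.46], [-146.56, 146.56]. Speed limits (degrees/s): [147.25, 147.25, 180, 180, 180, 180].

### API

Orientations are given as [roll, pitch, yaw] about the fixed x, y, z axes, in that order (R = Rz(yaw) Ry(pitch) Rx(roll)).
In Python, from workcell import status, viewer, env gives the robot as it stands. The module is installed in compiled form; this text tells all that it offers.
- The arm moves only by the tool move_arm, never from a script. Its argument "moves" is a list of rows, each a list of 3 entries, a list of its own where there are three numbers: the shift along the tool's x, y, z in cm, then the turn about the tool's x in rad, then the gripper's target within -1 to 1 (fully open at 1, half-way at 0, shut at -1). A call has 1 to 20 rows; each row is the pose to reach, as a shift and turn from the pose commanded when the call began, along the tool's axes at that moment; what a row does not reach only later rows make up. A row lasts 1/8 s, in which the tool goes at most 62.5 mm and 10.7 degrees, less where a joint would pass 70% of its speed; a pose out of reach is approached as far as the arm can. A call with a gripper value outside its range is refused whole. The fingers move at their own pace and stop on an object; "force" is the grip in N (left out, the last holds). Time passes only in rows, so rows that repeat a pose let the fingers close. It gives the time, the measured TCP pose, the force and the opening at its end, in the units of the state.
- status.state(): the state, without advancing time (a new reading comes with each control period).
- viewer.grab_frame(name): name is "scene" or "top" or "wrist"; returns the picture (420x560x3 uint8, red, green, blue); there is no depth.
- viewer.get_calibration(name): a dict with "camera_matrix" (3x3 intrinsics, pixels), "eye" and "rotation" of the camera in the world. Camera axes: x right, y down, z forward; pixel columns grow to the right and rows downward; lengths in mm; the calibration is good to about 2 mm. The wrist camera is an equidistant fisheye: a pixel r from the principal point sees the ray r / f radians off the axis. A picture is of the moment at which its call begins: read the wrist's pose just before it. get_calibration takes no time and is no camera call; for the wrist camera it gives the pose at the moment of the call.
- env.job_done(): hands the job in, once; it reports no verdict.
The state is a dict: "time_s": time; "qpos": joint angles; "qvel": joint speeds; "effort": joint torques, N m; "ee_pos": TCP position; "ee_rot": TCP orientation; "force": force on the tool from outside, world axes, zero at the start; "torque": the same for the moment, N m; "gripper_width": finger opening in mm.
Only numpy, scipy, OpenCV 4.12 (cv2) and the standard library are available. Lean on these libraries where they do the work, as an engineer would, in place of code of your own. Each camera call takes 0.05 s, during which the arm holds its last target.

## Working session

There is one attempt and no reset: what is moved stays moved. The work goes in short steps, Python scripts to look and compute and a tool call to move; the robot and the scene stay as the last step left them, time stands still between calls to the robot, and variables do not carry over. Pictures are saved under pics/ and viewed, and the job is handed in when it is done.

Besides the shell and the picture viewer there is one more tool, called after "Emit:" by a JSON object that holds its "api" and its "payload", one argument or row to a line. move_arm: Moves the arm, as the interface text tells. Its arguments: {"type":"object","properties":{"moves":{"type":"array","items":{"type":"array"}},"force":{"type":"number"}},"required":["moves"]}

```bash
mkdir -p pics; python3 - <<'E'
from workcell import status, viewer, env
import cv2
print(status.state())
for n in ["scene","top","wrist"]:
    c=viewer.get_calibration(n); print(n,c)
    im=viewer.grab_frame(n); cv2.imwrite(f"pics/{n}0.png",im[:,:,::-1])
E
```

```text
{'time_s': 0.0, 'qpos': array([-7.46000764e+01,  1.83521335e+01,  8.97076014e+01, -1.07804515e-03,
        7.20459874e+01, -1.14521727e+00]), 'qvel': array([-0.02061081,  0.07493827, -0.05515942,  0.0984288 ,  0.03748684,
       -0.03665636]), 'effort': array([-2.79866465e-03, -4.12465131e+01, -2.31976640e+01,  7.24805100e-02,
        4.57319536e-02, -1.46857628e-04]), 'ee_pos': array([ 163.64412738, -550.8211419 ,  291.40714199]), 'ee_rot': array([-90.58977568,  89.89427269, 105.95569843]), 'force': array([ 0.84980661,  0.06430126, -0.20141973]), 'torque': array([-0.0339324 ,  0.00226907,  0.05758972]), 'gripper_width': 91.13766488563301}
scene {'camera_matrix': array([[507.08289006,   0.        , 289.8803687 ],
       [  0.        , 507.08289006, 209.85290641],
       [  0.        ,   0.        ,   1.        ]]), 'eye': array([ 970.32885757, -544.841008  , 1109.44694499]), 'rotation': array([-144.35332632,   -0.25652663,   42.25800176])}
top {'camera_matrix': array([[385.20703224,   0.        , 280.75550113],
       [  0.        , 385.20703224, 208.13944138],
       [  0.        ,   0.        ,   1.        ]]), 'eye': array([415.80469771,  -6.55594644, 896.75564226]), 'rotation': array([-1.75035954e+02,  1.69812263e-01, -9.13620396e+01])}
wrist {'camera_matrix': array([[325.1922621 ,   0.        , 279.87462058],
       [  0.        , 325.1922621 , 206.6183028 ],
       [  0.        ,   0.        ,   1.        ]]), 'eye': array([ 233.74935543, -530.47142342,  383.19945871]), 'rotation': array([ 1.64977622e+02,  1.28174980e-01, -7.35030333e+01])}
```

View pics/scene0.png

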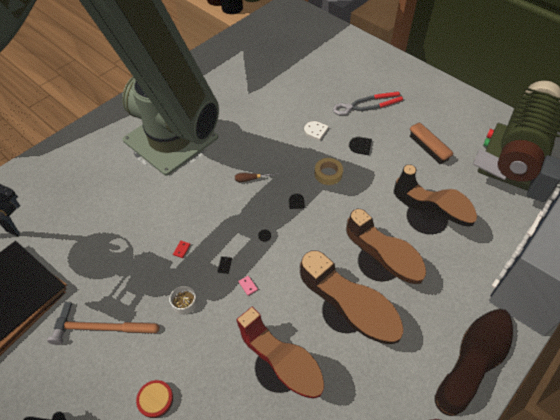

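View pics/top0.png

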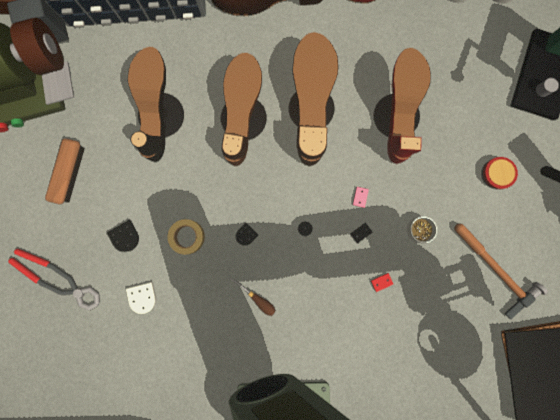

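View pics/wrist0.png

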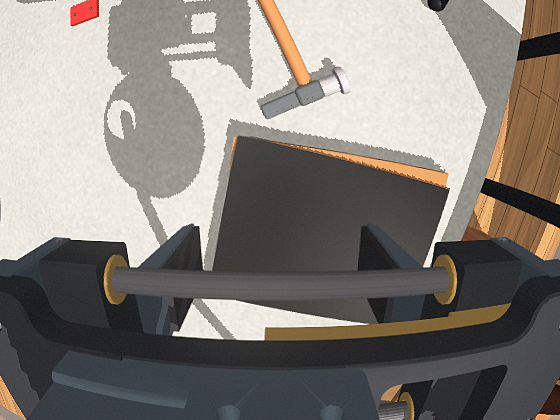

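The top view shows the candidates:
- **Large D:** black at (123,236). The white look-alike at (141,298) is excluded.
- **Small D:** black at (247,234).
- **Round:** black at (305,228).
- **Oblong:** black at (361,233). The pink (361,196) and red (382,282) look-alikes are excluded.
- **Tin and tape:** tin at (424,229), tape at (185,237).
- **Heels:** round (139,139), small D (233,145), large D (312,140), oblong (411,144).

Next I'll take close crops to check these.

```bash
cat > h.py <<'E'
import numpy as np, cv2
from scipy.spatial.transform import Rotation as R
from workcell import status, viewer, env
def cam(n):
    c=viewer.get_calibration(n); return c['camera_matrix'],np.array(c['eye']),R.from_euler('xyz',c['rotation'],degrees=True).as_matrix()
def p2w(C,u,v,z,fish=False):
    K,e,M=C; uv=np.array([(u-K[0,2])/K[0,0],(v-K[1,2])/K[1,1]])
    if fish:
        r=np.hypot(*uv); d=np.array([*(uv/r*np.sin(r)),np.cos(r)]) if r>0 else np.array([0,0,1.])
    else: d=np.array([*uv,1.])
    d=M@d; return e+d*(z-e[2])/d[2]
def w2p(C,P,fish=False):
    K,e,M=C; p=M.T@(np.array(P,float)-e)
    if fish:
        r=np.hypot(p[0],p[1]); t=np.arctan2(r,p[2]); q=p[:2]/max(r,1e-9)*t
    else: q=p[:2]/p[2]
    return np.array([K[0,0]*q[0]+K[0,2],K[1,1]*q[1]+K[1,2]])
E
python3 - <<'E'
from h import *
im=cv2.imread('pics/top0.png')
a=cv2.resize(im[205:265,95:275],None,fx=4.4,fy=4.4,interpolation=cv2.INTER_CUBIC)
b=cv2.resize(im[205:265,275:455],None,fx=4.4,fy=4.4,interpolation=cv2.INTER_CUBIC)
cv2.imwrite('pics/c1.png',np.clip(np.vstack([a,b]).astype(float)*1.8,0,255).astype(np.uint8))
a=cv2.resize(im[115:175,110:270],None,fx=5,fy=5,interpolation=cv2.INTER_CUBIC)
b=cv2.resize(im[115:175,280:440],None,fx=5,fy=5,interpolation=cv2.INTER_CUBIC)
cv2.imwrite('pics/c2.png',np.vstack([a,b]))
C=cam('top')
for n,u,v,z in [('L',123,236,5.5),('S',247,234,4.5),('R',305,228,4),('O',361,233,4),('tin',424,229,32),('tape',185,237,25),('hR',139,139,120),('hS',233,145,100),('hL',312,140,100),('hO',411,144,114)]:
    print(n,p2w(C,u,v,z).round(1))
E
```

```text
L [437.4 360.2   5.5]
S [435.2  73.7   4.5]
R [445.9 -60.8   4. ]
O [ 431.3 -189.9    4. ]
tin [ 436.3 -325.5   32. ]
tape [431.3 212.   25. ]
hR [633.1 282.5 120. ]
hS [621.   91.6 100. ]
hL [627.6 -75.1 100. ]
hO [ 610.4 -278.2  114. ]
```

View pics/c1.png

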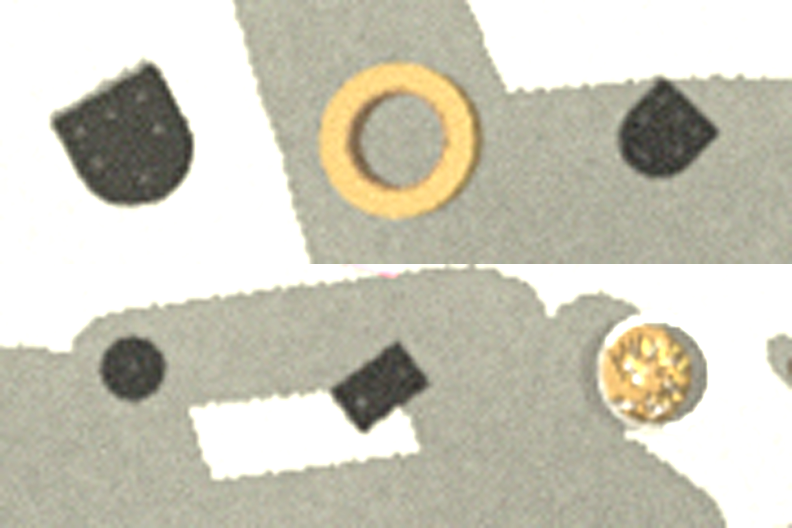

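View pics/c2.png

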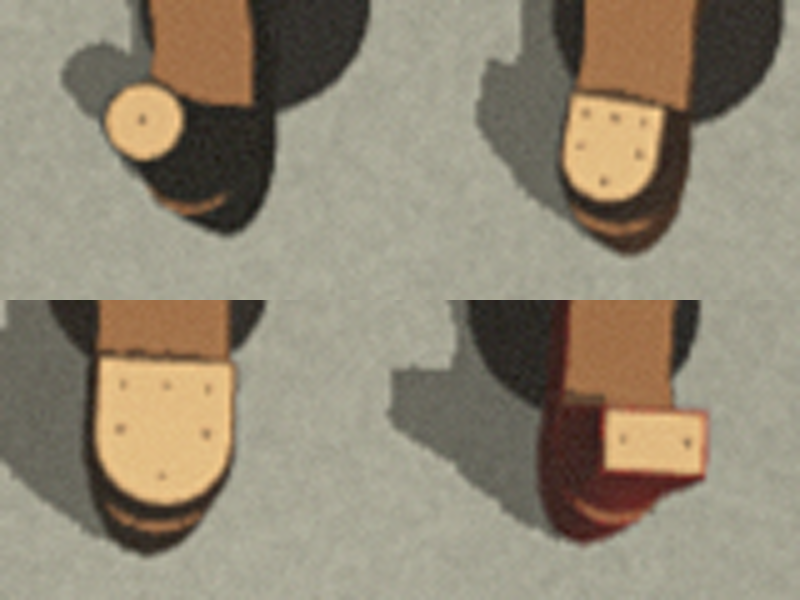

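```bash
cat > fit.py <<'E'
from h import *
from scipy.optimize import minimize
def dshape(L,W):
    r=W/2; xs=L/2; t=np.linspace(np.pi/2,3*np.pi/2,30)
    cx=-L/2+r
    return np.array([[xs,-r],[xs,r]]+[[cx+r*np.cos(a),r*np.sin(a)] for a in t])
SH={'L':dshape(64,60),'S':dshape(46,42),'O':np.array([[14,-22],[14,22],[-14,22],[-14,-22.]]),
 'R':17*np.array([[np.cos(a),np.sin(a)] for a in np.linspace(0,2*np.pi,40)])}
TH={'L':11,'S':9,'O':8,'R':8}
S=4
def fit(C,im,box,shape,zt,zb,p0,maskf,fish=False):
    x0,y0,x1,y1=box
    crop=cv2.resize(im[y0:y1,x0:x1],None,fx=S,fy=S,interpolation=cv2.INTER_CUBIC)
    m=maskf(crop.astype(int)).astype(np.uint8)
    n,lab,st,_=cv2.connectedComponentsWithStats(m); 
    k=1+np.argmax(st[1:,4]); m=(lab==k).astype(np.uint8)
    cn,_=cv2.findContours(m,cv2.RETR_EXTERNAL,cv2.CHAIN_APPROX_NONE); m=cv2.drawContours(np.zeros_like(m),cn,-1,1,-1)
    mf=cv2.GaussianBlur(m.astype(np.float32),(0,0),3)
    def rend(p):
        c,s=np.cos(p[2]),np.sin(p[2]); Q=SH[shape]@np.array([[c,s],[-s,c]])+p[:2]
        pts=[w2p(C,[*q,z],fish) for z in {zt,zb} for q in Q]
        pts=(np.array(pts)-[x0,y0]+.5)*S-.5
        h=cv2.convexHull(pts.astype(np.float32))
        r=np.zeros(m.shape,np.uint8); cv2.fillPoly(r,[np.round(h*16).astype(np.int32)],1,shift=4)
        return r
    f=lambda p:float(((cv2.GaussianBlur(rend(p).astype(np.float32),(0,0),3)-mf)**2).sum())
    best=None
    for a in (np.arange(-180,180,30) if p0[2] is None else [p0[2]]):
        a=np.radians(a)
        r=minimize(f,[p0[0],p0[1],a],method='Nelder-Mead',options=dict(initial_simplex=[[p0[0],p0[1],a],[p0[0]+8,p0[1],a],[p0[0],p0[1]+8,a],[p0[0],p0[1],a+.3]],xatol=.01,fatol=.01))
        if best is None or r.fun<best.fun: best=r
    rr=rend(best.x); iou=(rr&m).sum()/(rr|m).sum()
    vis=crop.copy(); c2,_=cv2.findContours(rr,cv2.RETR_EXTERNAL,cv2.CHAIN_APPROX_NONE); cv2.drawContours(vis,c2,-1,(0,255,0),1)
    return best.x,iou,vis
dark=lambda c:c.max(2)<75
tan=lambda c:(c[...,2]>195)&(c[...,1]>145)&(c[...,2]-c[...,0]>50)
E
cat > a.py <<'E'
from fit import *
im=cv2.imread('pics/top0.png'); C=cam('top'); V=[]
for n,b,p in [('L',(95,205,155,265),(437,360)),('S',(220,210,275,260),(435,74)),('R',(285,210,325,250),(446,-61)),('O',(340,213,382,253),(431,-190))]:
    x,i,v=fit(C,im,b,n,TH[n],0,(*p,None),dark); print(n,x[:2].round(1),np.degrees(x[2]).round(1),i.round(3)); V.append(v)
for n,b,p,z in [('R',(115,120,160,160),(633,282),120),('S',(210,120,260,170),(621,92),100),('L',(285,115,340,170),(628,-75),100),('O',(390,125,435,160),(610,-278),114)]:
    x,i,v=fit(C,im,b,n,z,z,(*p,0),tan); print('h',n,x[:2].round(1),np.degrees(x[2]).round(1),i.round(3)); V.append(v)
V=[cv2.resize(v,(200,200)) for v in V]
cv2.imwrite('pics/fit.png',np.vstack([np.hstack(V[:4]),np.hstack(V[4:])]))
print(tan and p2w(C,424,229,32))
E
python3 a.py
```

```text
L [434.1 356.9] 28.7 0.917
S [432.2  78.6] -45.6 0.978
R [445.1 -60.1] -121.6 0.954
O [ 432.9 -189.6] 33.2 0.942
h R [633.8 283.3] 3.4 0.714
h S [621.6  94.2] -9.4 0.784
h L [626.5 -75.6] -4.3 0.841
h O [ 613. -277.] -3.7 0.73
[ 436.34566823 -325.49157232   32.        ]
```

View pics/fit.png

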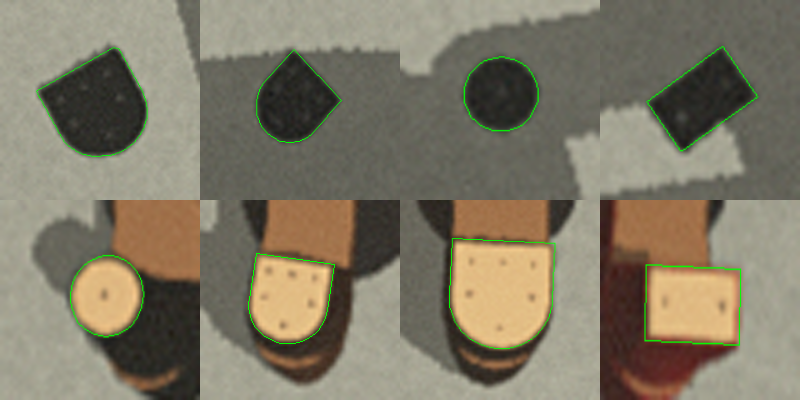

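```bash
cat > plan.py <<'E'
from h import *
import json,sys,os
# cmd pose file: x,y,z,phi(deg of tool y in world)
def load(): return np.array(json.load(open('cmd.json')))
def save(p): json.dump(list(map(float,p)),open('cmd.json','w'))
def meas():
    s=status.state(); M=R.from_euler('xyz',s['ee_rot'],degrees=True).as_matrix()
    return s,M
def delta(c,t):
    """tool-frame shift (cm) and turn (rad) from commanded c to target t"""
    d=np.array(t[:3])-c[:3]; f=np.radians(c[3])
    X=[0,0,-1];Y=[np.cos(f),np.sin(f),0];Z=[np.sin(f),-np.cos(f),0]
    dp=(t[3]-c[3]+90)%180-90
    return np.array([d@X,d@Y,d@Z])/10, -np.radians(dp)
def apply(c,sh,turn):
    f=np.radians(c[3]); sh=np.array(sh)*10
    d=sh[0]*np.array([0,0,-1])+sh[1]*np.array([np.cos(f),np.sin(f),0])+sh[2]*np.array([np.sin(f),-np.cos(f),0])
    return np.array([*(c[:3]+d),c[3]-np.degrees(turn)])
def show():
    s,M=meas(); print('t',s['time_s'],'tcp',s['ee_pos'].round(1),'phi',np.degrees(np.arctan2(M[1,1],M[0,1])).round(2),'tilt',M[2].round(4),'F',s['force'].round(1),'w',round(s['gripper_width'],1),'q',s['qpos'].round(0))
E
python3 - <<'E'
from plan import *
show()
s,M=meas(); print(M.round(4))
c=np.array([163.762,-551.196,292.276,np.degrees(np.arctan2(M[1,1],M[0,1]))]); save(c)
for t in ([432.9,-189.6,180,33.2],[432.9,-189.6,80,33.2]): print(delta(c,t))
E
```

```text
t 0.15 tcp [ 163.7 -550.9  291.6] phi -73.45 tilt [-1.     -0.0013 -0.    ] F [-0.7 -0.3  0.4] w 91.5 q [-75.  18.  90.   0.  72.  -1.]
[[-4.000e-04  2.848e-01 -9.586e-01]
 [ 1.300e-03 -9.586e-01 -2.848e-01]
 [-1.000e+00 -1.300e-03 -0.000e+00]]
(array([ 11.2276    , -26.99589868, -36.0983484 ]), np.float64(1.280177267073692))
(array([ 21.2276    , -26.99589868, -36.0983484 ]), np.float64(1.280177267073692))
```

Emit:
{"api": "move_arm", "payload": {
  "moves": [
    [[11.2,-27.0,-36.1],-1.861,1],
    [[11.2,-27.0,-36.1],-1.861,1],
    [[11.2,-27.0,-36.1],-1.861,1],
    [[11.2,-27.0,-36.1],-1.861,1],
    [[11.2,-27.0,-36.1],-1.861,1],
    [[11.2,-27.0,-36.1],-1.861,1],
    [[11.2,-27.0,-36.1],-1.861,1],
    [[11.2,-27.0,-36.1],-1.861,1],
    [[11.2,-27.0,-36.1],-1.861,1],
    [[11.2,-27.0,-36.1],-1.861,1],
    [[11.2,-27.0,-36.1],-1.861,1],
    [[11.2,-27.0,-36.1],-1.861,1],
    [[11.2,-27.0,-36.1],-1.861,1],
    [[11.2,-27.0,-36.1],-1.861,1],
    [[11.2,-27.0,-36.1],-1.861,1]
  ],
  "force": 20
}}

```text
time_s: 2.02
ee_pos: [432.9, -189.6, 180.3]
ee_rot: [-27.9, 90.0, -84.7]
force: [-0.4, 0.3, 0.3]
gripper_width: 91.2
```

```bash
python3 - <<'E'
from plan import *
c=apply(load(),[11.2,-27.0,-36.1],-1.861); save(c); print(c.round(2)); show()
C=cam('wrist'); im=viewer.grab_frame('wrist'); cv2.imwrite('pics/w1.png',im[:,:,::-1])
print(w2p(C,[432.9,-189.6,8],True))
E
```

```text
[ 432.9  -189.56  180.28   33.18]
t 2.025 tcp [ 432.9 -189.6  180.3] phi 33.14 tilt [-1.e+00 -0.e+00  1.e-04] F [-0.4  0.3  0.3] w 91.2 q [-25.  15. 112.  -0.  53. -58.]
[280.00682984 208.96099985]
```

View pics/w1.png

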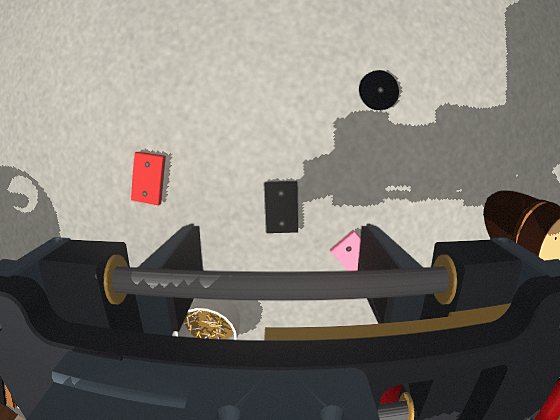

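The wrist view shows the black oblong at about (281,207), between the jaws; the prediction was (280,209). The pink one is at (347,250) and the red at (148,178), both clear. The tin is at (207,322).

```bash
python3 - <<'E'
from plan import *
from fit import *
im=cv2.imread('pics/w1.png'); C=cam('wrist')
for n,b,p in [('O',(255,170,310,243),(432.9,-189.6,33)),('R',(350,60,410,120),(445,-60,0))]:
    x,i,v=fit(C,im,b,n,TH[n],0,p,lambda c:c.max(2)<62,True); print(n,x[:2].round(1),np.degrees(x[2]).round(1),i.round(3)); cv2.imwrite(f'pics/w1{n}.png',v)
E
```

```text
O [ 433.4 -188.4] 34.3 0.929
R [446.4 -59.2] 6.6 0.941
```

View pics/w1O.png

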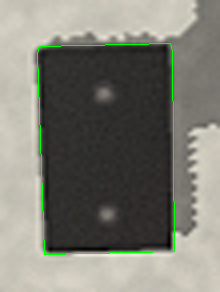

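Emit:
{"api": "move_arm", "payload": {
  "moves": [
    [[5.0,0.0,0.0],-0.02,1],
    [[8.0,0.0,0.0],-0.02,1],
    [[9.5,0.0,0.0],-0.02,1],
    [[10.0,0.0,0.0],-0.02,1],
    [[10.0,0.0,0.0],-0.02,1],
    [[10.0,0.0,0.0],-0.02,-1],
    [[10.0,0.0,0.0],-0.02,-1],
    [[10.0,0.0,0.0],-0.02,-1],
    [[10.0,0.0,0.0],-0.02,-1],
    [[10.0,0.0,0.0],-0.02,-1],
    [[10.0,0.0,0.0],-0.02,-1]
  ],
  "force": 20
}}

```text
time_s: 3.45
ee_pos: [432.9, -189.6, 80.3]
ee_rot: [-19.0, 90.0, -74.7]
force: [-0.1, 0.5, 0.2]
gripper_width: 34.0
```

```bash
python3 - <<'E'
from plan import *
c=apply(load(),[10,0,0],-.02); save(c); print(c.round(2)); show()
for t in ([c[0],c[1],215,-3.7],[613,-277,215,-3.7]): 
    print(delta(c,t))
c2=apply(c,delta(c,t)[0],delta(c,t)[1]); print(c2, delta(c2,[613,-277,192.5,-3.7]))
E
```

```text
[ 432.9  -189.56   80.28   34.32]
t 3.45 tcp [ 432.9 -189.6   80.3] phi 34.32 tilt [-1.e+00 -0.e+00  1.e-04] F [-0.1  0.5  0.2] w 34.0 q [-25.  24. 119.  -0.  38. -59.]
(array([-13.4724,   0.    ,   0.    ]), np.float64(0.6636111074698063))
(array([-13.4724    ,   9.9432828 ,  17.37644506]), np.float64(0.6636111074698063))
[ 613.  -277.   215.    -3.7] (array([2.25, 0.  , 0.  ]), np.float64(-0.0))
```

Emit:
{"api": "move_arm", "payload": {
  "moves": [
    [[0.0,0.0,0.0],0.0,-1],
    [[0.0,0.0,0.0],0.0,-1],
    [[0.0,0.0,0.0],0.0,-1],
    [[0.0,0.0,0.0],0.0,-1],
    [[-2.0,0.0,0.0],0.0,-1],
    [[-6.0,0.0,0.0],0.0,-1],
    [[-10.0,0.0,0.0],0.0,-1],
    [[-13.5,0.0,0.0],0.0,-1]
  ]
}}

```text
time_s: 4.45
ee_pos: [432.9, -189.5, 216.7]
ee_rot: [23.5, 90.0, -32.1]
force: [0.2, -0.2, -0.8]
gripper_width: 27.9
```

```bash
python3 - <<'E'
from plan import *
c=apply(load(),[-13.5,0,0],0); save(c); print(c.round(2)); show()
print(delta(c,[613,-277,c[2],-3.7]))
im=viewer.grab_frame('wrist'); cv2.imwrite('pics/w2.png',im[:,:,::-1])
E
```

```text
[ 432.9  -189.56  215.28   34.32]
t 4.45 tcp [ 432.9 -189.5  216.7] phi 34.32 tilt [-1.e+00  3.e-04  7.e-04] F [ 0.2 -0.2 -0.8] w 27.9 q [-25.  13. 109.  -0.  58. -59.]
(array([ 0.        ,  9.9432828 , 17.37644506]), np.float64(0.6636111074698063))
```

View pics/w2.png

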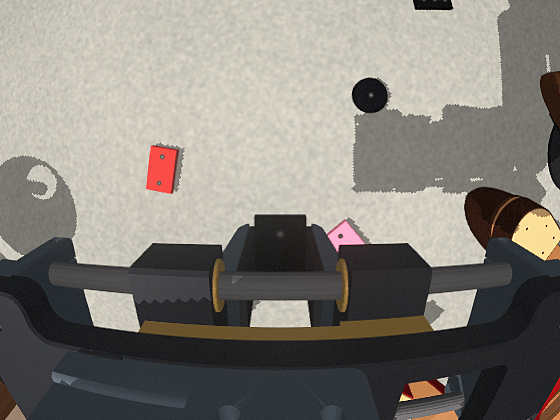

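The oblong is held at width 27.9, showing at (280,230). Next I'll move past the red heel to check it from the wrist camera.

```bash
python3 - <<'E'
from plan import *
c=load(); print(delta(c,[600,-335,240,-3.7]))
E
```

```text
(array([-2.4724    ,  5.59933759, 21.43355488]), np.float64(0.6636111074698063))
```

Emit:
{"api": "move_arm", "payload": {
  "moves": [
    [[-2.5,5.6,21.4],0.6636,-1],
    [[-2.5,5.6,21.4],0.6636,-1],
    [[-2.5,5.6,21.4],0.6636,-1],
    [[-2.5,5.6,21.4],0.6636,-1],
    [[-2.5,5.6,21.4],0.6636,-1],
    [[-2.5,5.6,21.4],0.6636,-1],
    [[-2.5,5.6,21.4],0.6636,-1]
  ]
}}

```text
time_s: 5.38
ee_pos: [599.0, -333.9, 240.3]
ee_rot: [-117.2, 89.9, 149.1]
force: [0.9, -0.3, -0.2]
gripper_width: 27.5
```

```bash
python3 - <<'E'
from plan import *
c=apply(load(),[-2.5,5.6,21.4],.6636); save(c); print(c.round(2)); show()
C=cam('wrist');im=viewer.grab_frame('wrist'); cv2.imwrite('pics/w3.png',im[:,:,::-1])
np.save('w3cam.npy',np.array([C],dtype=object),allow_pickle=True)
print(w2p(C,[613,-277,114],True),w2p(C,[626.5,-75.6,100],True))
E
```

```text
[ 599.82 -334.72  240.28   -3.7 ]
t 5.375 tcp [ 599.  -333.9  240.3] phi -3.66 tilt [-1.e+00 -9.e-04 -5.e-04] F [ 0.9 -0.3 -0.2] w 27.5 q [-30.  30.  78.   0.  72. -26.]Traceback (most recent call last):
  File "<stdin>", line 4, in <module>
ValueError: could not broadcast input array from shape (3,3) into shape (3,)
```

View pics/w3.png

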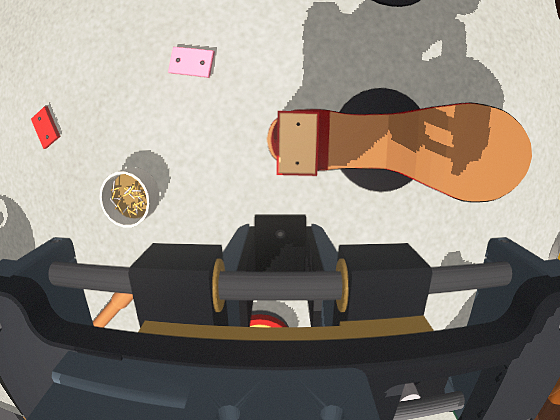

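The wrist view shows the bare red heel at about (297,143), the held pad at (281,232), and the tin at (125,198).

```bash
python3 - <<'E'
from plan import *
from fit import *
show(); C=cam('wrist');im=viewer.grab_frame('wrist')[:,:,::-1].copy(); cv2.imwrite('pics/w4.png',im)
print(im[143,297],im[140,285],im[143,340])
print(w2p(C,[613,-277,114],True))
t2=lambda c:(c[...,2]>150)&(c[...,1]>115)&(c[...,2]-c[...,0]>30)&(c[...,2]-c[...,1]<65)
x,i,v=fit(C,im,(272,105,323,182),'O',114,114,(613,-277,-3.7),t2,True); print(x[:2].round(1),np.degrees(x[2]).round(1),i.round(3)); cv2.imwrite('pics/w4O.png',v)
E
```

```text
t 5.425 tcp [ 599.1 -333.9  240.5] phi -3.66 tilt [-1.e+00 -5.e-04 -3.e-04] F [-0.2 -0.3  0.8] w 27.6 q [-30.  30.  78.   0.  72. -26.]
[117 163 202] [117 161 203] [ 64  98 144]
[295.20739591 143.96671686]
[ 614.3 -276.3] -3.1 0.801
```

View pics/w4O.png

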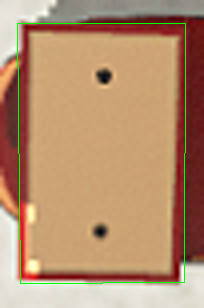

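```bash
python3 - <<'E'
from plan import *
c=load(); print(delta(c,[613.7,-276.7,195,-3.7]))
E
```

```text
(array([ 4.5276    ,  1.01113317, -5.87940444]), np.float64(1.1107469806366455e-05))
```

Emit:
{"api": "move_arm", "payload": {
  "moves": [
    [[0.0,1.0,-5.9],0.0,-1],
    [[1.5,1.0,-5.9],0.0,-1],
    [[2.5,1.0,-5.9],0.0,-1],
    [[3.3,1.0,-5.9],0.0,-1],
    [[3.8,1.0,-5.9],0.0,-1],
    [[4.2,1.0,-5.9],0.0,-1],
    [[4.2,1.0,-5.9],0.0,-1],
    [[4.2,1.0,-5.9],0.0,-1]
  ]
}}

```text
time_s: 6.48
ee_pos: [613.8, -276.7, 198.6]
ee_rot: [63.8, 90.0, -29.9]
force: [-0.0, 0.3, 0.4]
gripper_width: 27.8
```

```bash
python3 - <<'E'
from plan import *
c=apply(load(),[4.2,1.0,-5.9],0); save(c); print(c.round(2)); show()
im=viewer.grab_frame('wrist'); cv2.imwrite('pics/w5.png',im[:,:,::-1])
show()
E
```

```text
[ 613.6  -276.49  198.28   -3.7 ]
t 6.475 tcp [ 613.8 -276.7  198.6] phi -3.71 tilt [-1.e+00  7.e-04  3.e-04] F [-0.   0.3  0.4] w 27.8 q [-25.  31.  83.  -0.  66. -22.]
t 6.525 tcp [ 613.8 -276.6  198.6] phi -3.7 tilt [-1.e+00  7.e-04  3.e-04] F [-0.2 -0.5 -0.8] w 27.9 q [-25.  31.  83.  -0.  66. -22.]
```

View pics/w5.png

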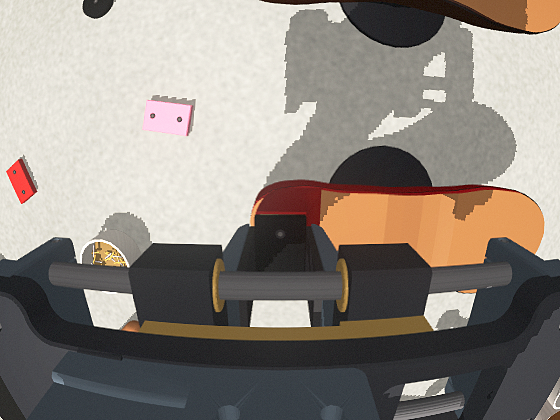

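The pad sits aligned over the heel at (280,235). I'll lower the last 4 mm and release.

Emit:
{"api": "move_arm", "payload": {
  "moves": [
    [[0.2,0.0,0.0],0.0,-1],
    [[0.38,0.0,0.0],0.0,-1],
    [[0.38,0.0,0.0],0.0,-1],
    [[0.38,0.0,0.0],0.0,0.0],
    [[0.38,0.0,0.0],0.0,0.0],
    [[0.38,0.0,0.0],0.0,0.0],
    [[0.0,0.0,0.0],0.0,0.5],
    [[-3.0,0.0,0.0],0.0,1],
    [[-6.0,0.0,0.0],0.0,1]
  ]
}}

```text
time_s: 7.65
ee_pos: [613.6, -276.5, 259.0]
ee_rot: [-105.3, 90.0, 161.0]
force: [0.4, 0.8, -0.6]
gripper_width: 72.8
```

```bash
python3 - <<'E'
from plan import *
c=apply(load(),[-6,0,0],0); save(c); print(c.round(2)); show()
im=viewer.grab_frame('wrist'); cv2.imwrite('pics/w6.png',im[:,:,::-1])
# next: round at 445.7,-59.7 ; phi near j1=-7.6
for p in (-3.7,30,60,90): print(p,delta(c,[445.7,-59.7,180,p]))
E
```

```text
[ 613.6  -276.49  258.28   -3.7 ]
t 7.65 tcp [ 613.6 -276.5  259. ] phi -3.7 tilt [-1.e+00 -5.e-04 -1.e-04] F [ 0.4  0.8 -0.6] w 72.8 q [-25.  28.  78.  -0.  73. -22.]
-3.7 (array([  7.8276    , -18.15397182, -20.55023234]), np.float64(1.1107469806366455e-05))
30 (array([  7.8276    , -18.15397182, -20.55023234]), np.float64(-0.5881648504522827))
60 (array([  7.8276    , -18.15397182, -20.55023234]), np.float64(-1.1117636260505817))
90 (array([  7.8276    , -18.15397182, -20.55023234]), np.float64(1.5062302519409128))
```

View pics/w6.png

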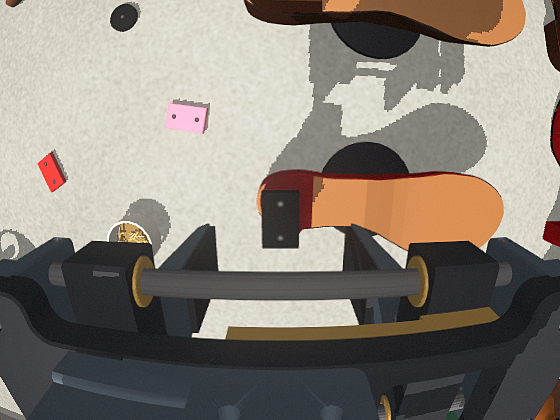

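The oblong lies on its heel at (281,219), square with it. Next is the round rubber.

Emit:
{"api": "move_arm", "payload": {
  "moves": [
    [[0.0,-4.0,-4.5],0.0,1],
    [[7.8,-18.15,-20.55],0.0,1],
    [[7.8,-18.15,-20.55],0.0,1],
    [[7.8,-18.15,-20.55],0.0,1],
    [[7.8,-18.15,-20.55],0.0,1],
    [[7.8,-18.15,-20.55],0.0,1],
    [[7.8,-18.15,-20.55],0.0,1],
    [[12.8,-18.15,-20.55],0.0,1],
    [[16.0,-18.15,-20.55],0.0,1],
    [[17.5,-18.15,-20.55],0.0,1],
    [[17.8,-18.15,-20.55],0.0,1],
    [[17.8,-18.15,-20.55],0.0,1]
  ]
}}

```text
time_s: 9.2
ee_pos: [446.9, -60.4, 80.7]
ee_rot: [79.9, 89.9, -13.8]
force: [0.4, 0.1, -0.5]
gripper_width: 90.8
```

```bash
python3 - <<'E'
from plan import *
c=apply(load(),[17.8,-18.15,-20.55],0); save(c); print(c.round(2)); show()
im=viewer.grab_frame('wrist'); cv2.imwrite('pics/w7.png',im[:,:,::-1])
E
```

```text
[445.74 -59.7   80.28  -3.7 ]
t 9.2 tcp [446.9 -60.4  80.7] phi -3.75 tilt [-1.0e+00  1.6e-03  3.0e-04] F [ 0.4  0.1 -0.5] w 90.8 q [ -9.  22. 121.  -0.  36.  -5.]
```

View pics/w7.png

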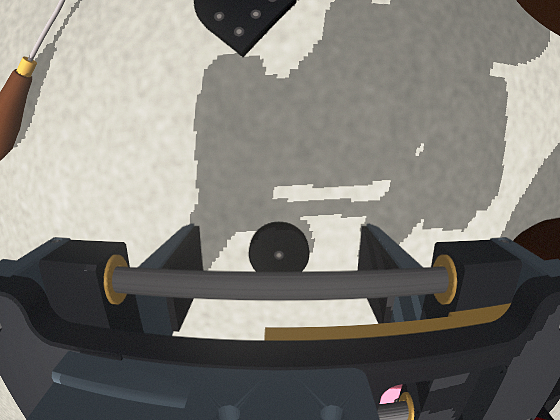

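Emit:
{"api": "move_arm", "payload": {
  "moves": [
    [[0.0,0.0,0.0],0.0,-1],
    [[0.0,0.0,0.0],0.0,-1],
    [[0.0,0.0,0.0],0.0,-1],
    [[0.0,0.0,0.0],0.0,-1],
    [[0.0,0.0,0.0],0.0,-1],
    [[0.0,0.0,0.0],0.0,-1],
    [[0.0,0.0,0.0],0.0,-1],
    [[0.0,0.0,0.0],0.0,-1],
    [[0.0,0.0,0.0],0.0,-1],
    [[-2.0,0.0,0.0],0.0,-1],
    [[-6.0,0.0,0.0],0.0,-1],
    [[-12.0,0.0,0.0],0.0,-1],
    [[-16.0,0.0,0.0],0.0,-1],
    [[-16.0,0.0,0.0],0.0,-1]
  ]
}}

```text
time_s: 11.0
ee_pos: [447.2, -60.0, 243.3]
ee_rot: [83.8, 89.6, -9.9]
force: [-0.4, 0.4, -0.8]
gripper_width: 32.9
```

```bash
python3 - <<'E'
from plan import *
c=apply(load(),[-16,0,0],0); save(c); print(c.round(2)); show()
print(delta(c,[620,225,240,-3.7]))
E
```

```text
[445.74 -59.7  240.28  -3.7 ]
t 11.0 tcp [447.2 -60.  243.3] phi -3.7 tilt [-1.0e+00  7.6e-03  8.0e-04] F [-0.4  0.4 -0.8] w 32.9 q [ -9.   9. 110.  -0.  61.  -5.]
(array([ 2.76000000e-02,  1.55527907e+01, -2.95355153e+01]), np.float64(1.1107469806366455e-05))
```

Emit:
{"api": "move_arm", "payload": {
  "moves": [
    [[0.0,15.55,-29.5],0.0,-1],
    [[0.0,15.55,-29.5],0.0,-1],
    [[0.0,15.55,-29.5],0.0,-1],
    [[0.0,15.55,-29.5],0.0,-1],
    [[0.0,15.55,-29.5],0.0,-1],
    [[0.0,15.55,-29.5],0.0,-1],
    [[0.0,15.55,-29.5],0.0,-1],
    [[0.0,15.55,-29.5],0.0,-1],
    [[0.0,15.55,-29.5],0.0,-1],
    [[0.0,15.55,-29.5],0.0,-1]
  ]
}}

```text
time_s: 12.25
ee_pos: [619.7, 223.7, 240.6]
ee_rot: [83.8, 90.0, -10.0]
force: [-0.1, 0.2, -0.4]
gripper_width: 32.7
```

```bash
python3 - <<'E'
from plan import *
from fit import *
c=apply(load(),[0,15.55,-29.5],0); save(c); print(c.round(2)); show()
C=cam('wrist');im=viewer.grab_frame('wrist')[:,:,::-1].copy(); cv2.imwrite('pics/w8.png',im)
print(w2p(C,[633.8,283.3,120],True))
E
```

```text
[619.95 224.65 240.28  -3.7 ]
t 12.25 tcp [619.7 223.7 240.6] phi -3.77 tilt [-1.e+00  3.e-04  0.e+00] F [-0.1  0.2 -0.4] w 32.7 q [19. 28. 82. -0. 70. 23.]
[295.37985298 140.40126273]
```

View pics/w8.png

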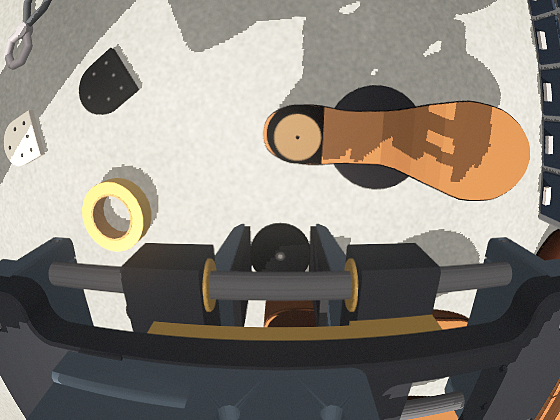

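```bash
python3 - <<'E'
from plan import *
from fit import *
show(); C=cam('wrist'); im=cv2.imread('pics/w8.png')
print(p2w(C,298,137,120,True))
t2=lambda c:(c[...,2]>150)&(c[...,1]>115)&(c[...,2]-c[...,0]>30)&(c[...,2]-c[...,1]<65)
x,i,v=fit(C,im,(270,108,326,166),'R',120,120,(633.8,283.3,0),t2,True); print(x[:2].round(1),i.round(3))
z=status.state()['ee_pos'][2]-72.3
w=p2w(C,280,256,z,True); print('disc hole',w, 'oblong-hole n/a'); print('tool delta',delta(load(),[*w[:2],load()[2],-3.7]))
cv2.imwrite('pics/w8c.png',cv2.resize(im[200:340,200:360],None,fx=4,fy=4,interpolation=cv2.INTER_CUBIC))
E
```

```text
t 12.3 tcp [619.8 223.8 240.6] phi -3.76 tilt [-1.e+00  3.e-04 -0.e+00] F [ 0.4 -0.2 -0.3] w 32.8 q [19. 28. 82. -0. 70. 23.]
[635.72806325 285.61104583 120.        ]
[634.8 285.5] 0.802
disc hole [619.94800179 224.6127492  168.29565354] oblong-hole n/a
tool delta (array([0.        , 0.00010026, 0.00346455]), np.float64(1.1107469806366455e-05))
```

View pics/w8c.png

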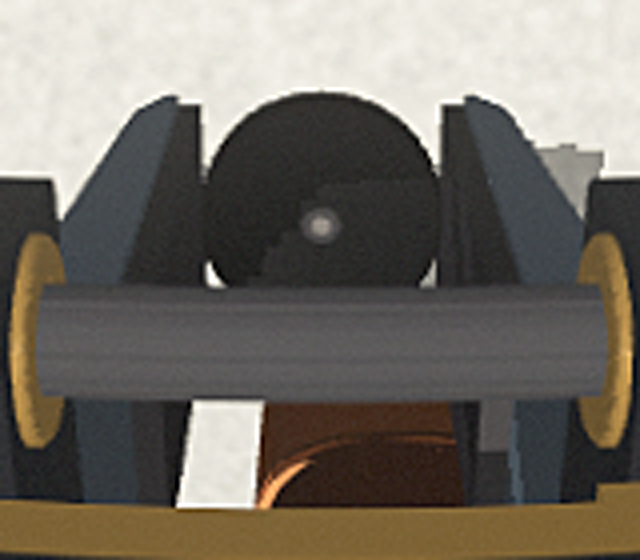

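Round heel is at (298,137) and the disc's centre hole at (280,256), so the disc is held centred. Now to place it.

```bash
python3 - <<'E'
from plan import *
c=load(); print(delta(c,[634.6,284.8,200.4,-3.7]))
E
```

```text
(array([ 3.9876    ,  1.07391159, -6.097256  ]), np.float64(1.1107469806366455e-05))
```

Emit:
{"api": "move_arm", "payload": {
  "moves": [
    [[0.0,1.07,-6.1],0.0,-1],
    [[1.5,1.07,-6.1],0.0,-1],
    [[2.5,1.07,-6.1],0.0,-1],
    [[3.2,1.07,-6.1],0.0,-1],
    [[3.6,1.07,-6.1],0.0,-1],
    [[3.8,1.07,-6.1],0.0,-1],
    [[3.95,1.07,-6.1],0.0,-1],
    [[3.95,1.07,-6.1],0.0,-1]
  ]
}}

```text
time_s: 13.3
ee_pos: [634.6, 284.8, 200.9]
ee_rot: [105.0, 90.0, 11.3]
force: [0.2, -0.6, -0.3]
gripper_width: 33.1
```

```bash
python3 - <<'E'
from plan import *
c=apply(load(),[3.95,1.07,-6.1],0); save(c); print(c.round(2)); show()
# next: small D, grasp point 8mm toward +x of lift; lift (432.2,78.6,-45.6)
a=np.radians(-45.6); g=[432.2+8*np.cos(a),78.6+8*np.sin(a)]
print(g,delta(c,[*g,180,-45.6+90]))
E
```

```text
[634.56 284.83 200.78  -3.7 ]
t 13.3 tcp [634.6 284.8 200.9] phi -3.71 tilt [-1.e+00  3.e-04 -1.e-04] F [ 0.2 -0.6 -0.3] w 33.1 q [23. 33. 80. -0. 68. 27.]
[np.float64(437.79730672410693), np.float64(72.88421856293756)] (array([  2.0776    , -18.26804409,  22.41996105]), np.float64(-0.8394922627394663))
```

Emit:
{"api": "move_arm", "payload": {
  "moves": [
    [[0.0,0.0,0.0],0.0,0.0],
    [[0.0,0.0,0.0],0.0,0.0],
    [[0.0,0.0,0.0],0.0,0.2],
    [[-0.5,0.0,0.0],0.0,0.5],
    [[-3.0,0.0,0.0],0.0,1],
    [[-6.0,0.0,0.0],0.0,1],
    [[-6.0,0.0,0.0],0.0,1]
  ]
}}

```text
time_s: 14.18
ee_pos: [635.7, 285.3, 264.0]
ee_rot: [116.2, 89.6, 22.5]
force: [-0.4, -0.1, -0.2]
gripper_width: 90.3
```

```bash
python3 - <<'E'
from plan import *
c=apply(load(),[-6,0,0],0); save(c); print(c.round(2)); show()
im=viewer.grab_frame('wrist'); cv2.imwrite('pics/w9.png',im[:,:,::-1])
print(delta(c,[437.8,72.9,180,44.4]))
E
```

```text
[634.56 284.83 260.78  -3.7 ]
t 14.175 tcp [635.7 285.3 264. ] phi -3.7 tilt [-1.      0.0058 -0.0028] F [-0.4 -0.1 -0.2] w 90.3 q [23. 30. 74. -0. 75. 27.]
(array([  8.0776    , -18.26787715,  22.41836882]), np.float64(-0.8394922627394663))
```

View pics/w9.png

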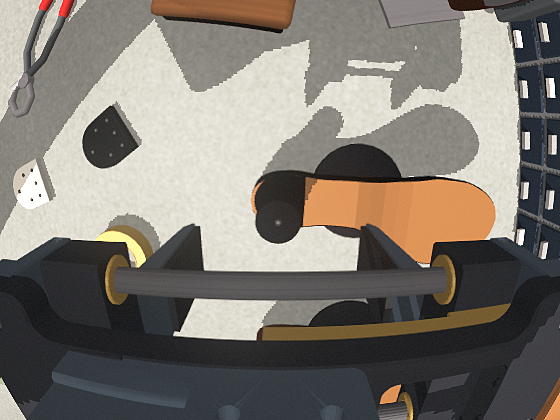

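The disc lies on the round heel at (278,222). Next is the small D.

Emit:
{"api": "move_arm", "payload": {
  "moves": [
    [[0.0,-4.0,5.0],0.0,1],
    [[8.1,-18.3,22.4],-0.8395,1],
    [[8.1,-18.3,22.4],-0.8395,1],
    [[8.1,-18.3,22.4],-0.8395,1],
    [[8.1,-18.3,22.4],-0.8395,1],
    [[8.1,-18.3,22.4],-0.8395,1],
    [[8.1,-18.3,22.4],-0.8395,1],
    [[8.1,-18.3,22.4],-0.8395,1],
    [[8.1,-18.3,22.4],-0.8395,1]
  ]
}}

```text
time_s: 15.35
ee_pos: [437.9, 73.4, 179.6]
ee_rot: [-18.5, 90.0, -64.1]
force: [-0.3, -0.2, -0.3]
gripper_width: 91.4
```

```bash
python3 - <<'E'
from plan import *
from fit import *
c=apply(load(),[8.1,-18.3,22.4],-.8395); save(c); print(c.round(2)); show()
C=cam('wrist');im=viewer.grab_frame('wrist')[:,:,::-1].copy(); cv2.imwrite('pics/w10.png',im)
print(w2p(C,[432.2,78.6,9],True))
E
```

```text
[437.49  73.1  179.78  44.4 ]
t 15.35 tcp [437.9  73.4 179.6] phi 44.39 tilt [-1.e+00 -0.e+00  1.e-04] F [-0.3 -0.2 -0.3] w 91.4 q [  8.  13. 116.  -0.  51. -36.]
[279.41350894 200.62948695]
```

View pics/w10.png

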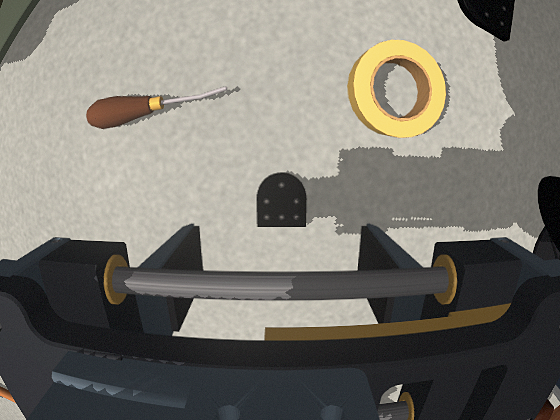

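The small D is square between the jaws, centred at about (281,200).

Emit:
{"api": "move_arm", "payload": {
  "moves": [
    [[5.0,0.0,0.0],0.0,1],
    [[8.0,0.0,0.0],0.0,1],
    [[9.5,0.0,0.0],0.0,1],
    [[9.95,0.0,0.0],0.0,1],
    [[9.95,0.0,0.0],0.0,0.5],
    [[9.95,0.0,0.0],0.0,-1],
    [[9.95,0.0,0.0],0.0,-1],
    [[9.95,0.0,0.0],0.0,-1],
    [[9.95,0.0,0.0],0.0,-1],
    [[9.95,0.0,0.0],0.0,-1],
    [[9.95,0.0,0.0],0.0,-1],
    [[9.95,0.0,0.0],0.0,-1],
    [[9.95,0.0,0.0],0.0,-1],
    [[8.0,0.0,0.0],0.0,-1],
    [[4.0,0.0,0.0],0.0,-1],
    [[-2.0,0.0,0.0],0.0,-1],
    [[-6.0,0.0,0.0],0.0,-1],
    [[-6.0,0.0,0.0],0.0,-1]
  ]
}}

```text
time_s: 17.65
ee_pos: [438.9, 73.3, 242.4]
ee_rot: [52.8, 89.6, 7.2]
force: [0.6, -0.2, -0.7]
gripper_width: 41.5
```

```bash
python3 - <<'E'
from plan import *
c=apply(load(),[-6,0,0],0); save(c); print(c.round(2)); show()
C=cam('wrist');im=viewer.grab_frame('wrist')[:,:,::-1].copy(); cv2.imwrite('pics/w11.png',im)
# place goal: heel S 621.6,94.2,-9.4; grasp point +8 along heel x
a=np.radians(-9.4); print([621.6+8*np.cos(a),94.2+8*np.sin(a)])
# look pose: camera lies on -tool z side; phi 80.6 -> tool z=(.99,-.16) camera on -x side: TCP beyond heel
print(delta(c,[680,85,240,80.6]))
E
```

```text
[437.49  73.1  239.78  44.4 ]
t 17.65 tcp [438.9  73.3 242.4] phi 44.4 tilt [-1.      0.0056  0.0042] F [ 0.6 -0.2 -0.7] w 41.5 q [  8.   9. 110.  -0.  60. -36.]
[np.float64(629.4925772928558), np.float64(92.89339230206703)]
(array([-0.0224    , 18.1587772 , 16.11765128]), np.float64(-0.6318014519614134))
```

View pics/w11.png

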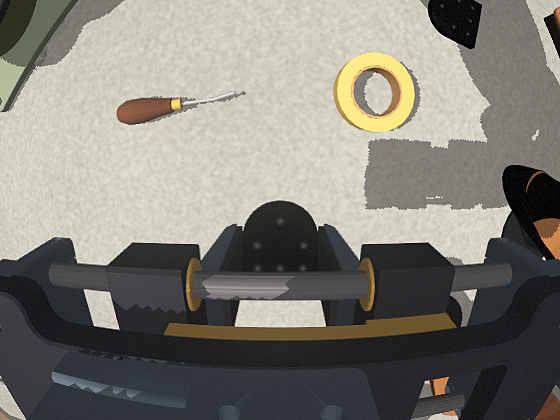

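```bash
python3 - <<'E'
from plan import *
C=cam('wrist'); s,M=meas(); z=s['ee_pos'][2]-80+9
w=p2w(C,280,201.5,z,True); d=w-s['ee_pos']; print('round end in tool y,z:',d@M[:,1],d@M[:,2])
E
```

```text
round end in tool y,z: -0.01814671179298906 -31.902284166923174
```

Emit:
{"api": "move_arm", "payload": {
  "moves": [
    [[0.0,18.2,16.1],-0.632,-1],
    [[0.0,18.2,16.1],-0.632,-1],
    [[0.0,18.2,16.1],-0.632,-1],
    [[0.0,18.2,16.1],-0.632,-1],
    [[0.0,18.2,16.1],-0.632,-1],
    [[0.0,18.2,16.1],-0.632,-1],
    [[0.0,18.2,16.1],-0.632,-1],
    [[0.0,18.2,16.1],-0.632,-1]
  ]
}}

```text
time_s: 18.7
ee_pos: [679.2, 85.4, 240.2]
ee_rot: [-26.9, 90.0, -36.3]
force: [-0.5, 0.2, -0.4]
gripper_width: 41.9
```

```bash
python3 - <<'E'
from plan import *
c=apply(load(),[0,18.2,16.1],-.632); save(c); print(c.round(2)); show()
C=cam('wrist');im=viewer.grab_frame('wrist')[:,:,::-1].copy(); cv2.imwrite('pics/w12.png',im)
print(w2p(C,[621.6,94.2,100],True))
E
```

```text
[680.17  85.41 239.78  80.61]
t 18.7 tcp [679.2  85.4 240.2] phi 80.61 tilt [-1.e+00 -1.e-04  1.e-04] F [-0.5  0.2 -0.4] w 41.9 q [  6.  30.  78.  -0.  72. -74.]
[279.00951286 141.82646297]
```

View pics/w12.png

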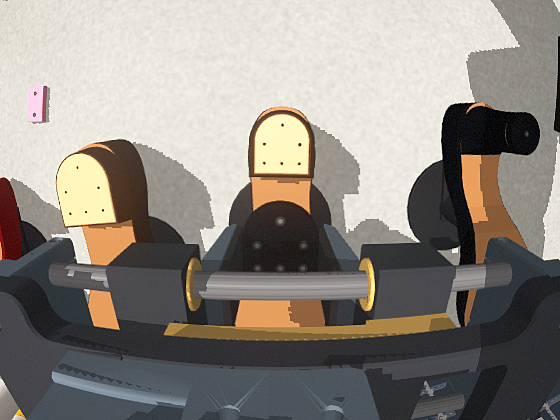

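The small heel is at (281,144), square with the held D. The large heel is at (88,190).

```bash
python3 - <<'E'
from plan import *
from fit import *
C=cam('wrist');im=cv2.imread('pics/w12.png')
t2=lambda c:(c[...,2]>195)&(c[...,1]>165)&(c[...,2]-c[...,1]<55)
x,i,v=fit(C,im,(240,100,322,184),'S',100,100,(621.6,94.2,-9),t2,True); print(x[:2].round(1),np.degrees(x[2]).round(1),i.round(3)); 
x,i,v2=fit(C,im,(45,140,125,235),'L',100,100,(626.5,-75.6,-4),t2,True); print(x[:2].round(1),np.degrees(x[2]).round(1),i.round(3)); 
cv2.imwrite('pics/w12c.png',np.hstack([cv2.resize(v,(350,350)),cv2.resize(v2,(350,350))]))
E
```

```text
[623.8  96.2] -10.2 0.847
[616.7 -82. ] 19.4 0.738
```

View pics/w12c.png

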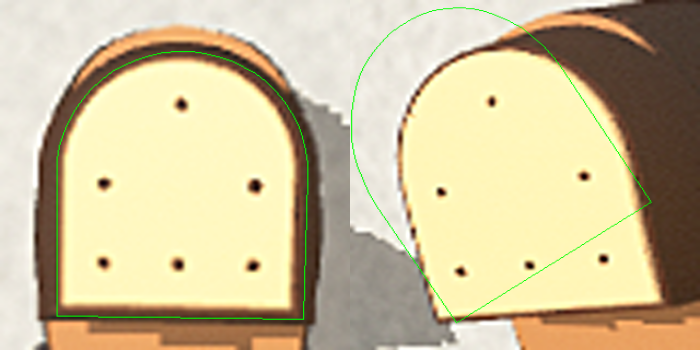

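```bash
python3 - <<'E'
from plan import *
c=load(); print(delta(c,[632,93.7,180.2,80.4]))
E
```

```text
(array([ 5.9576    ,  0.03163342, -4.88773598]), np.float64(0.00368920654257511))
```

Emit:
{"api": "move_arm", "payload": {
  "moves": [
    [[0.0,0.0,-4.9],0.0,-1],
    [[2.0,0.0,-4.9],0.0,-1],
    [[4.0,0.0,-4.9],0.0,-1],
    [[5.0,0.0,-4.9],0.0,-1],
    [[5.5,0.0,-4.9],0.0,-1],
    [[5.8,0.0,-4.9],0.0,-1],
    [[5.95,0.0,-4.9],0.0,-1],
    [[5.95,0.0,-4.9],0.0,-1],
    [[5.95,0.0,-4.9],0.0,-1]
  ]
}}

```text
time_s: 19.88
ee_pos: [632.0, 93.4, 180.5]
ee_rot: [7.3, 90.0, -2.1]
force: [-0.1, -0.0, -0.5]
gripper_width: 41.4
```

```bash
python3 - <<'E'
from plan import *
c=apply(load(),[5.95,0,-4.9],0); save(c); print(c.round(2)); show()
im=viewer.grab_frame('wrist')[:,:,::-1].copy(); cv2.imwrite('pics/w13.png',im)
E
```

```text
[631.83  93.41 180.28  80.61]
t 19.875 tcp [632.   93.4 180.5] phi 80.61 tilt [-1.e+00  1.e-04  6.e-04] F [-0.1 -0.  -0.5] w 41.4 q [  7.  29.  90.  -0.  61. -73.]
```

View pics/w13.png

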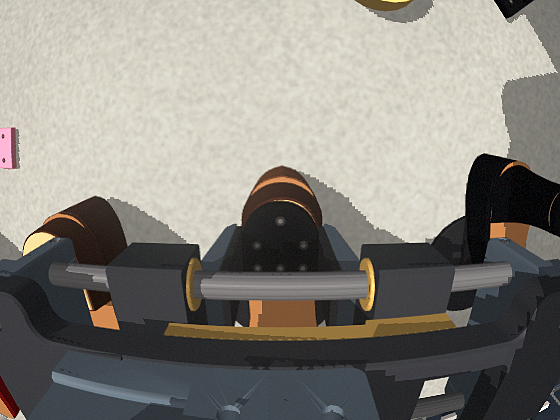

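The D is seated over the heel at (280,235). Releasing it and rising.

Emit:
{"api": "move_arm", "payload": {
  "moves": [
    [[0.0,0.0,0.0],0.0,0.2],
    [[0.0,0.0,0.0],0.0,0.2],
    [[0.0,0.0,0.0],0.0,0.4],
    [[-0.5,0.0,0.0],0.0,0.8],
    [[-3.0,0.0,0.0],0.0,1],
    [[-6.0,0.0,0.0],0.0,1],
    [[-6.0,0.0,0.0],0.0,1]
  ]
}}

```text
time_s: 20.8
ee_pos: [633.1, 93.6, 243.1]
ee_rot: [15.7, 89.6, 6.3]
force: [0.4, 0.1, 0.1]
gripper_width: 91.1
```

```bash
python3 - <<'E'
from plan import *
c=apply(load(),[-6,0,0],0); save(c); print(c.round(2)); show()
im=viewer.grab_frame('wrist')[:,:,::-1].copy(); cv2.imwrite('pics/w14.png',im)
a=np.radians(28.7); g=[434.1+8*np.cos(a),357.5+8*np.sin(a)]
print(g,delta(c,[*g,180,28.7+90]))
E
```

```text
[631.83  93.41 240.28  80.61]
t 20.8 tcp [633.1  93.6 243.1] phi 80.61 tilt [-1.      0.0017  0.0059] F [0.4 0.1 0.1] w 91.1 q [  7.  26.  85.  -0.  69. -73.]
[np.float64(441.11716930964474), np.float64(361.34178797954553)] (array([  6.0276    ,  23.32342145, -23.18636584]), np.float64(-0.6647718969712533))
```

View pics/w14.png

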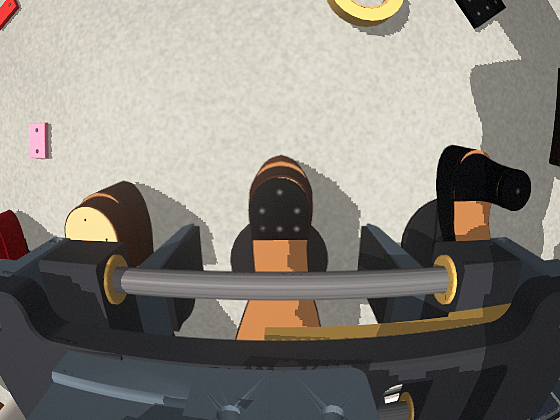

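The small D lies flush on its heel at (281,209). Last is the large D.

Emit:
{"api": "move_arm", "payload": {
  "moves": [
    [[0.0,23.3,-23.2],-0.665,1],
    [[0.0,23.3,-23.2],-0.665,1],
    [[0.0,23.3,-23.2],-0.665,1],
    [[0.0,23.3,-23.2],-0.665,1],
    [[6.0,23.3,-23.2],-0.665,1],
    [[6.0,23.3,-23.2],-0.665,1],
    [[6.0,23.3,-23.2],-0.665,1],
    [[6.0,23.3,-23.2],-0.665,1],
    [[6.0,23.3,-23.2],-0.665,1]
  ]
}}

```text
time_s: 21.98
ee_pos: [442.0, 360.4, 180.9]
ee_rot: [-6.5, 89.9, 22.1]
force: [0.0, -0.1, 0.0]
gripper_width: 91.2
```

```bash
python3 - <<'E'
from plan import *
from fit import *
c=apply(load(),[6.0,23.3,-23.2],-.665); save(c); print(c.round(2)); show()
C=cam('wrist');im=viewer.grab_frame('wrist')[:,:,::-1].copy(); cv2.imwrite('pics/w15.png',im)
print(w2p(C,[434.1,357,11],True))
E
```

```text
[440.94 361.13 180.28 118.71]
t 21.975 tcp [442.  360.4 180.9] phi 118.63 tilt [-1.0e+00 -2.0e-04  1.4e-03] F [ 0.  -0.1  0. ] w 91.2 q [ 38.  23. 100.  -0.  57. -81.]
[280.96145591 199.56395667]
```

View pics/w15.png

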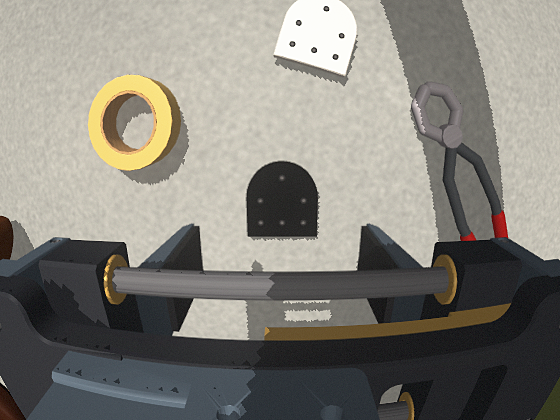

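Emit:
{"api": "move_arm", "payload": {
  "moves": [
    [[5.0,0.0,0.0],0.0,1],
    [[8.0,0.0,0.0],0.0,1],
    [[9.5,0.0,0.0],0.0,1],
    [[10.0,0.0,0.0],0.0,1],
    [[10.0,0.0,0.0],0.0,1],
    [[10.0,0.0,0.0],0.0,-1],
    [[10.0,0.0,0.0],0.0,-1],
    [[10.0,0.0,0.0],0.0,-1],
    [[10.0,0.0,0.0],0.0,-1],
    [[10.0,0.0,0.0],0.0,-1],
    [[10.0,0.0,0.0],0.0,-1],
    [[8.0,0.0,0.0],0.0,-1],
    [[4.0,0.0,0.0],0.0,-1],
    [[-2.0,0.0,0.0],0.0,-1],
    [[-6.0,0.0,0.0],0.0,-1],
    [[-6.0,0.0,0.0],0.0,-1]
  ]
}}

```text
time_s: 24.02
ee_pos: [442.1, 362.0, 243.6]
ee_rot: [8.5, 89.6, 37.2]
force: [0.1, 0.3, -1.0]
gripper_width: 59.7
```

```bash
python3 - <<'E'
from plan import *
c=apply(load(),[-6,0,0],0); save(c); print(c.round(2)); show()
C=cam('wrist');im=viewer.grab_frame('wrist')[:,:,::-1].copy(); cv2.imwrite('pics/w16.png',im)
# via over row then look pose beyond heel
print(delta(c,[480,100,250,85.7]),delta(c,[690,-80,250,85.7]))
E
```

```text
[440.94 361.13 240.28 118.71]
t 24.025 tcp [442.1 362.  243.6] phi 118.71 tilt [-1.      0.0011  0.0073] F [ 0.1  0.3 -1. ] w 59.7 q [ 38.  20.  95.  -0.  65. -81.]
(array([ -0.9724    , -24.77863649,  -9.1201274 ]), np.float64(0.5761867561868758)) (array([ -0.9724    , -50.65419016,   0.65001705]), np.float64(0.5761867561868758))
```

View pics/w16.png

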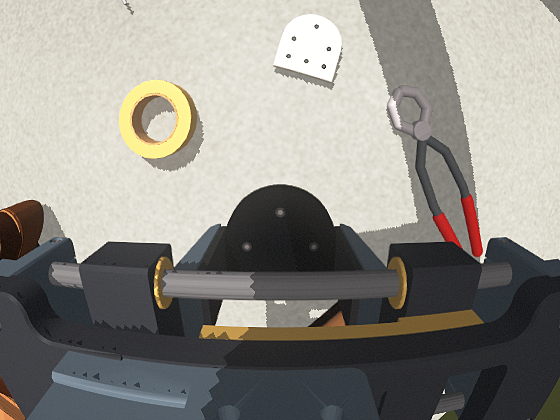

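The large D is held at width 59.7, with its round end at (280,184).

```bash
python3 - <<'E'
from plan import *
C=cam('wrist'); s,M=meas(); z=s['ee_pos'][2]-80+11
w=p2w(C,280,184,z,True); d=w-s['ee_pos']; print('round end in tool y,z:',d@M[:,1],d@M[:,2])
E
```

```text
round end in tool y,z: -0.10111549998223 -41.635559251756845
```

Emit:
{"api": "move_arm", "payload": {
  "moves": [
    [[-1.0,-24.8,-9.1],0.576,-1],
    [[-1.0,-24.8,-9.1],0.576,-1],
    [[-1.0,-24.8,-9.1],0.576,-1],
    [[-1.0,-24.8,-9.1],0.576,-1],
    [[-1.0,-50.65,0.65],0.576,-1],
    [[-1.0,-50.65,0.65],0.576,-1],
    [[-1.0,-50.65,0.65],0.576,-1],
    [[-1.0,-50.65,0.65],0.576,-1],
    [[-1.0,-50.65,0.65],0.576,-1],
    [[-1.0,-50.65,0.65],0.576,-1],
    [[-1.0,-50.65,0.65],0.576,-1],
    [[-1.0,-50.65,0.65],0.576,-1],
    [[-1.0,-50.65,0.65],0.576,-1]
  ]
}}

```text
time_s: 25.7
ee_pos: [689.4, -79.1, 250.6]
ee_rot: [-166.4, 90.0, -170.6]
force: [0.3, 0.8, -0.6]
gripper_width: 59.5
```

```bash
python3 - <<'E'
from plan import *
from fit import *
c=apply(load(),[-1,-50.65,.65],.576); save(c); print(c.round(2)); show()
C=cam('wrist');im=viewer.grab_frame('wrist')[:,:,::-1].copy(); cv2.imwrite('pics/w17.png',im)
p=w2p(C,[626.5,-75.6,100],True).astype(int); print(p)
t2=lambda c:(c[...,2]>195)&(c[...,1]>165)&(c[...,2]-c[...,1]<55)
x,i,v=fit(C,im,(p[0]-55,p[1]-55,p[0]+55,p[1]+50),'L',100,100,(626.5,-75.6,-4),t2,True); print(x[:2].round(1),np.degrees(x[2]).round(1),i.round(3)); cv2.imwrite('pics/w17c.png',v)
E
```

```text
[689.98 -79.96 250.28  85.71]
t 25.7 tcp [689.4 -79.1 250.6] phi 85.77 tilt [-1. -0. -0.] F [ 0.3  0.8 -0.6] w 59.5 q [ -7.  31.  76.  -0.  74. -93.]
[278 134]
[627.1 -75.2] -4.3 0.884
```

View pics/w17.png

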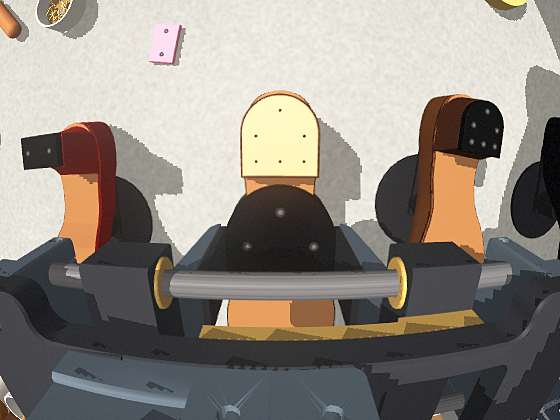

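View pics/w17c.png

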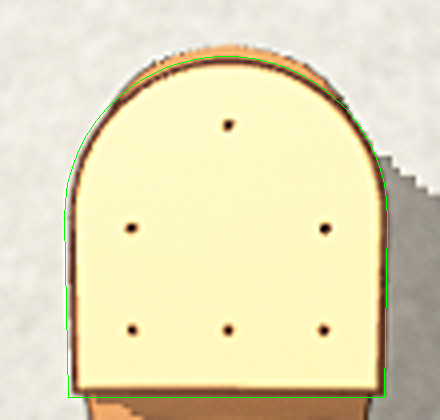

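```bash
python3 - <<'E'
from plan import *
c=load(); print(delta(c,[636.3,-75.7,180.6,85.7]))
E
```

```text
(array([ 6.9676    ,  0.02365514, -5.38482348]), np.float64(0.0001867561868757079))
```

Emit:
{"api": "move_arm", "payload": {
  "moves": [
    [[0.0,0.0,-5.4],0.0,-1],
    [[3.0,0.0,-5.4],0.0,-1],
    [[5.0,0.0,-5.4],0.0,-1],
    [[6.0,0.0,-5.4],0.0,-1],
    [[6.5,0.0,-5.4],0.0,-1],
    [[6.8,0.0,-5.4],0.0,-1],
    [[6.97,0.0,-5.4],0.0,-1],
    [[6.97,0.0,-5.4],0.0,-1],
    [[6.97,0.0,-5.4],0.0,-1]
  ]
}}

```text
time_s: 26.88
ee_pos: [636.3, -76.0, 180.8]
ee_rot: [-10.2, 90.0, -14.5]
force: [-0.3, 0.7, 0.9]
gripper_width: 59.4
```

```bash
python3 - <<'E'
from plan import *
c=apply(load(),[6.97,0,-5.4],0); save(c); print(c.round(2)); show()
im=viewer.grab_frame('wrist')[:,:,::-1].copy(); cv2.imwrite('pics/w18.png',im)
E
```

```text
[636.13 -75.92 180.58  85.71]
t 26.875 tcp [636.3 -76.  180.8] phi 85.71 tilt [-1.e+00 -1.e-04  6.e-04] F [-0.3  0.7  0.9] w 59.4 q [ -8.  29.  90.  -0.  62. -94.]
```

View pics/w18.png

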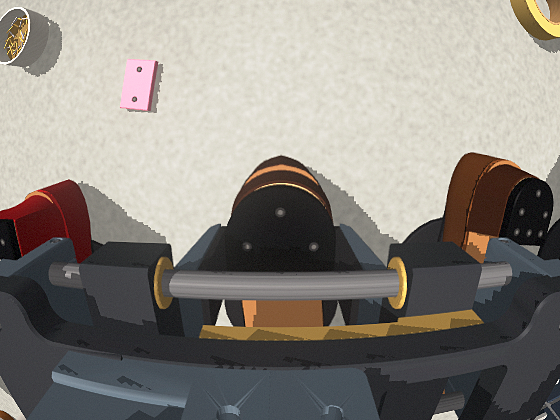

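Emit:
{"api": "move_arm", "payload": {
  "moves": [
    [[0.0,0.0,0.0],0.0,0.6],
    [[0.0,0.0,0.0],0.0,0.6],
    [[0.0,0.0,0.0],0.0,0.8],
    [[-0.5,0.0,0.0],0.0,1],
    [[-3.0,0.0,0.0],0.0,1],
    [[-9.0,0.0,0.0],0.0,1],
    [[-10.0,0.0,0.0],0.0,1],
    [[-10.0,-40.0,-25.0],0.0,1],
    [[-10.0,-40.0,-25.0],0.0,1],
    [[-10.0,-40.0,-25.0],0.0,1],
    [[-10.0,-40.0,-25.0],0.0,1],
    [[-10.0,-40.0,-25.0],0.0,1],
    [[-10.0,-40.0,-25.0],0.0,1],
    [[-10.0,-40.0,-25.0],0.0,1],
    [[-10.0,-40.0,-25.0],0.0,1],
    [[-10.0,-40.0,-25.0],0.0,1],
    [[-10.0,-40.0,-25.0],0.0,1],
    [[-10.0,-40.0,-25.0],0.0,1]
  ]
}}

```text
time_s: 29.18
ee_pos: [357.7, -455.0, 280.5]
ee_rot: [87.1, 90.0, 82.9]
force: [-0.7, -0.0, 0.4]
gripper_width: 91.2
```

```bash
python3 - <<'E'
from plan import *
c=apply(load(),[-10,-40,-25],0); save(c); print(c.round(2)); show()
im=viewer.grab_frame('top')[:,:,::-1].copy(); cv2.imwrite('pics/top1.png',im)
a=cv2.resize(im[115:175,110:270],None,fx=5,fy=5,interpolation=cv2.INTER_CUBIC)
b=cv2.resize(im[115:175,280:440],None,fx=5,fy=5,interpolation=cv2.INTER_CUBIC)
cv2.imwrite('pics/c3.png',np.vstack([a,b]))
E
```

```text
[ 356.91 -456.11  280.58   85.71]
t 29.175 tcp [ 357.7 -455.   280.5] phi 85.8 tilt [-1.e+00  5.e-04  0.e+00] F [-0.7 -0.   0.4] w 91.2 q [ -53.   19.   90.    0.   71. -139.]
```

View pics/top1.png

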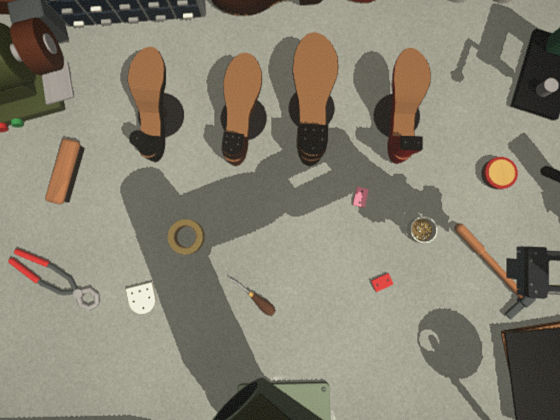

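View pics/c3.png

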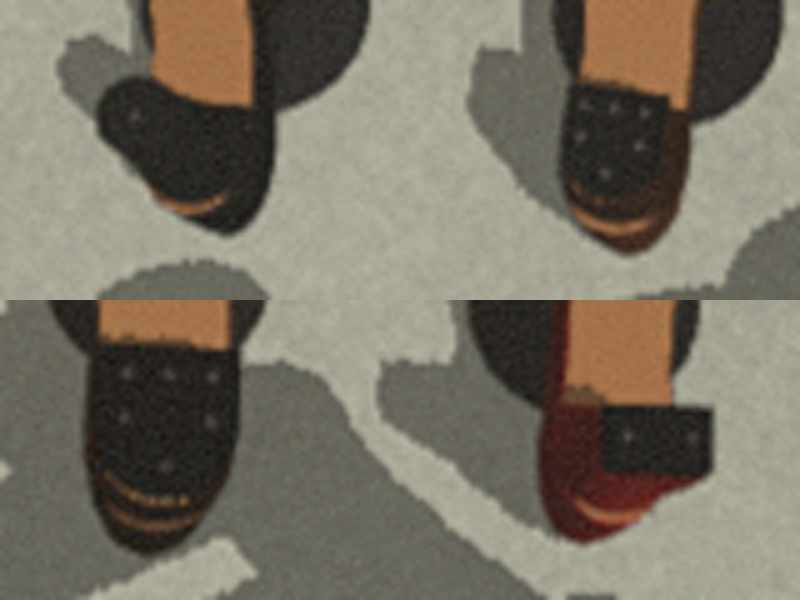

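Top view: all four rubbers cover their heels, and the tin is still at (424,229). After parallax, the nail holes agree within about 1–2 mm. I'll take a slanted view to check they lie flat.

```bash
python3 - <<'E'
from plan import *
im=viewer.grab_frame('scene')[:,:,::-1].copy()
cv2.imwrite('pics/s1.png',np.clip(cv2.resize(im[150:350,225:435],None,fx=3,fy=3,interpolation=cv2.INTER_CUBIC)*1.3,0,255).astype(np.uint8))
E
```

```text
(no output)
```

View pics/s1.png

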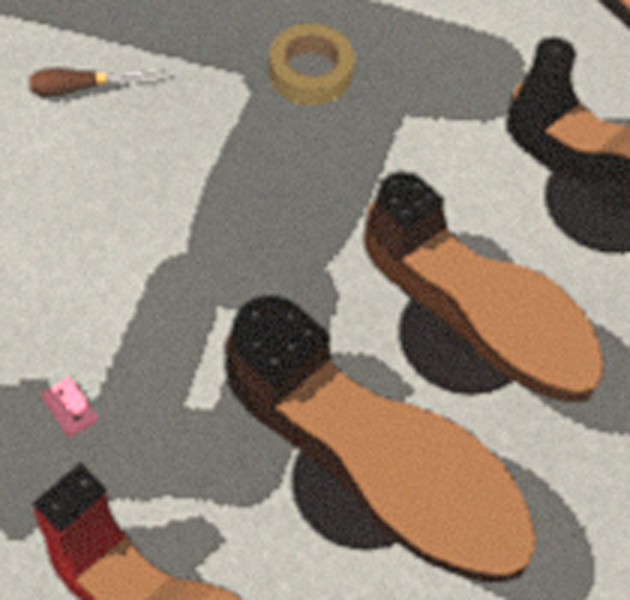

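All four pads look flat and flush in the slanted view: oblong (70,497), large (280,340), small (410,200), round (555,55). The arm is clear, so I'm handing in.

```bash
python3 - <<'E'
from workcell import env
print(env.job_done())
E
```

```text
the job is handed in; nothing more can be done
None
```

I laid all four black heel rubbers (oblong, round, small D and large D) on their matching bare heels and handed the job in at about 29 s of the 93 s allowed.

- **Centring:** In the last top view, the nail holes in each rubber line up with those in its heel to within about 1–2 mm, after allowing for parallax. The large D is roughly 1.5 mm towards the toe.
- **Direction and flatness:** Both D straight edges face the toe. The slanted view showed every pad flat and flush on its heel.
- **Nail tin and look-alikes:** The tin stands at the same pixel as at the start. The pink, red and white look-alikes were not touched.
- **Disagreement between cameras:** The wrist and top cameras differed by up to about 2.6 mm on heel positions. I aimed between the two, and no check failed.

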